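# Roll the loose bars onto their soapstone lines

### The job

Two round bars of the steel guard panel lie loose inside its frame, off their marks. With the fingertips alone, push the top of each bar sideways so that it rolls, and leave one bar lying along each of the two white soapstone lines, centred over the line and at rest. Do not drag, pick up or carry the bars, and leave the tape measure and everything else where it is.

Things in the scene. Friction and masses are not known exactly. Their poses are not given: they have to be found in the camera images.
- panel: Guard panel of 35 mm square steel tube, tacked, fixed on a 6 mm steel plate (top face z = 0.006). Outside 302 x 520 mm, clear inside 232 mm (its x) by 450 mm (its y), 35 mm high. Origin: its centre, on the plate's top face. x runs along bars and lines, y along the long rails, the way the bars roll. Two loose bars and the tape lie in it in any order: one near each end, one at the middle.
- line_a (a point): Middle of one white soapstone line, 4 mm wide, drawn on the plate between the long rails and carried up over both rails. The line runs along this point's x axis, 75 mm from the panel's centre on its +y side. Height: the plate's top face.
- line_b (a point): Middle of the other white soapstone line, the same but on the -y side, 75 mm from the panel's centre.
- bar_1_center (a point): Centre of one loose bar, a round steel tube with dark bores, 32 mm diameter, 216 mm long, about 0.4 kg, lying on the plate (its top 32 mm above the plate). x runs along the bar; y, z turn as it rolls. Rails are 8 mm beyond its ends. It rolls under a light stroke across its top or a push at half height and stops within millimetres when a slow push ends; forced from high behind, it jams.
- bar_2_center (a point): Centre of the other loose bar, identical to the first. Either bar may go on either line.
- tape: Pocket tape measure standing on its base inside the panel, 68 mm long along its x, 38 mm wide, 58 mm high; origin at the middle of its underside. To be left alone.
- magnet: Red arrow-shaped welding magnet, 95 x 85 x 16 mm, lying flat on the plate beyond the panel's far rail; origin at the middle of its underside. To be left alone.
- marker: Flat metal soapstone holder, 125 x 17 x 10 mm, lying on the plate before the panel's near rail; origin at its middle, underneath. To be left alone.
- hammer: Chipping hammer with a coil-spring handle, 275 mm long, lying on the bench to the right; origin at the middle of its length, underneath. To be left alone.
- paint_can: Spray can, 66 mm diameter, 190 mm high, standing on the bench to the left; origin at the centre of its underside. To be left alone.
- brush: Wooden brush, 260 mm long, lying on the bench to the left; origin at its middle, underneath. To be left alone.

How it is judged:
At the end, for the whole second after the job is handed in: One bar lies on each line: its centre within 7 mm of the line, its length within 5 degrees (0.09 rad) of the line's direction, flat on the plate and at rest ((((y of bar_1_center in the frame of line_a between -0.007 and 0.007 m and angle between the x axis of bar_1_center and the x axis of line_a, either way round below 0.09 rad) and (y of bar_2_center in the frame of line_b between -0.007 and 0.007 m and angle between the x axis of bar_2_center and the x axis of line_b, either way round below 0.09 rad)) or ((y of bar_1_center in the frame of line_b between -0.007 and 0.007 m and angle between the x axis of bar_1_center and the x axis of line_b, either way round below 0.09 rad) and (y of bar_2_center in the frame of line_a between -0.007 and 0.007 m and angle between the x axis of bar_2_center and the x axis of line_a, either way round below 0.09 rad))) and height (world z) of each of bar_1_center, bar_2_center below 0.026 m and linear speed of each of bar_1, bar_2 below 0.01 m/s and angular speed of each of bar_1, bar_2 below 0.3 rad/s); the robot touches nothing.
It fails at once if a bar was lifted: its centre rose more than 12 mm, or one end was raised more than about 30 mm (height (world z) of any of bar_1_center, bar_2_center above 0.034 m or angle between any of bar_1_center, bar_2_center's own x axis and vertical below 1.43 rad or angle between any of bar_1_center, bar_2_center's own x axis and vertical above 1.71 rad).
It fails at once if a bar was dragged or carried instead of rolled: some 40 mm on, it has turned less than a third of what rolling gives ((distance of bar_1_center from where it was at the start of the episode between 0.036 and 0.044 m and angle between bar_1_center's own z axis and vertical below 0.8 rad) or (distance of bar_2_center from where it was at the start of the episode between 0.036 and 0.044 m and angle between bar_2_center's own z axis and vertical below 0.8 rad)).
It fails at once if the tape measure was moved more than 15 mm (distance of tape from where it was at the start of the episode above 0.015 m).
It fails at once if one of the other loose things was moved more than 20 mm (distance of any of magnet, marker, hammer, paint_can, brush from where it was at the start of the episode above 0.02 m).
It also fails if it takes over 67 s, if anything falls off the work surface, if the arm or the gripper's body presses on something with over 40 N, if the wrist force passes 120 N, or if a joint passes its speed limit or range.

### The arm

A 7-joint arm with a two-finger parallel gripper is mounted at the origin on the work surface. World frame = base frame: x ahead of the robot, y to its left, z up, the work surface at z = 0. Lengths are in m, angles in rad, forces in N, time in s.
With the tool pointing down it reaches from about 0.4 to 0.85 m from the base axis. Payload 10.4 kg.
Tool frame: the origin (TCP) lies at the centre of the arm's flange, where the gripper is bolted on; the fingertips stand 173 mm ahead of it and the grasp point (between the pads) lies 155 mm ahead of it (manip.grasp_offset is the distance from the TCP to the grasp point, in m); z points along the fingers, y is the line along which they close (so a half turn about z gives the same grasp; the last joint's range is limited). The gripper opens to 85 mm and grips with 20 to 120 N. Pads are 22 mm wide; open, the fingers measure 114 mm over their backs; the gripper's body (76 mm by 85 mm) begins 54 mm behind the grasp point. The pads swing forward as they close: fully open they stand 13 mm farther back than shut.
Start: joints at [-1.23, 0.332, -0.065, 1.46, 0.022, 1.35, -0.088], TCP at [0.222, 0.584, 0.405] pointing down, gripper open.
Joint ranges: [-2.6, 2.6], [-0.5, 2.12], [-1.47, 1.34], [0.16, 2.42], [-1.27, 4.41], [0.06, 2.06], [-2.6, 2.6]. Speed limits (rad/s): [2.22, 2.22, 2.79, 2.79, 3.14, 3.14, 3.14].

### API

Orientations are given as a unit quaternion [x, y, z, w].
In Python, from station import manip gives the robot as it stands. The module is installed in compiled form; this text tells all that it offers.
- The arm moves only by the tool step_arm, never from a script. Its argument "rows" is a list of rows, each a list of 7 numbers: the closure in counts, from 0 (fully open) to 255 (shut), then the shift along the tool's x, y, z in m, then the turn, a rotation vector about the tool's x, y, z in degrees. In form: [[gripper, tx, ty, tz, rx, ry, rz], ...]. A call has 1 to 20 rows; each row shifts and turns the commanded pose from where the row before left it, along the tool's axes as they then stand; what a row does not reach is not made up. A row lasts 1/12 s, in which the tool goes at most 41.7 mm and 7.16 degrees, less where a joint would pass 70% of its speed; a pose out of reach is approached as far as the arm can. A call with a gripper value outside its range is refused whole. The fingers move at their own pace and stop on an object; "newtons" is the grip in N (left out, the last holds). Time passes only in rows, so rows that do not move let the fingers close. It gives the time, the measured TCP pose, the force, the opening and the grip force at its end, in the units of the state.
- manip.observe(): the state, without advancing time (a new reading comes with each control period).
- manip.camera(name): name is "side" or "top" or "wrist"; returns the picture (400x640x3 uint8, red, green, blue); there is no depth.
- manip.camera_params(name): a dict with "mtx" (3x3 intrinsics, pixels), "k1" (the pictures are not rectified: a ray, as slopes to the right and down, at radius r is drawn at 1 + k1 r^2 times it, then the intrinsics apply), "position" and "rotation" of the camera in the world. Camera axes: x right, y down, z forward; pixel columns grow to the right and rows downward; lengths in m; the calibration is good to about 2 mm. A picture is of the moment at which its call begins: read the wrist's pose just before it. camera_params takes no time and is no camera call; for the wrist camera it gives the pose at the moment of the call.
- manip.job_done(): hands the job in; it is judged then, once.
The state is a dict: "time_s": time; "joint_pos": joint angles; "dq": joint speeds; "tau": joint torques, N m; "position": TCP position; "ee_rot": TCP orientation; "wrist_force": force on the tool from outside, world axes, zero at the start; "moment": the same for the moment, N m; "opening": finger opening in m; "finger_force": force on a finger pad.
Only numpy, scipy, OpenCV 4.12 (cv2) and the standard library are available. Lean on these libraries where they do the work, as an engineer would, in place of code of your own. Each camera call takes 0.05 s, during which the arm holds its last target. There are 200 camera calls.

## Working session

There is one attempt and no reset: what is moved stays moved. The work goes in short steps, Python scripts to look and compute and a tool call to move; the robot and the scene stay as the last step left them, time stands still between calls to the robot, and variables do not carry over. Pictures are saved under pics/ and viewed, at most 10 in all, crops included, and the job is handed in when it is done.

Besides the shell and the picture viewer there is one more tool, called after ">>>" by a JSON object that holds its "api" and its "payload", one argument or row to a line. step_arm: Moves the arm, as the interface text tells. Its arguments: {"type":"object","properties":{"rows":{"type":"array"},"newtons":{"type":"number"}},"required":["rows"]}

```bash
mkdir -p pics
cat > h.py <<'E'
import numpy as np, cv2
from station import manip
def snap(n,f=None):
    p=manip.camera_params(n); im=manip.camera(n)
    if f: cv2.imwrite('pics/'+f,im[:,:,::-1])
    return im,p
def ray(p,u,v):
    K=np.array(p['mtx']); d=np.array([(u-K[0,2])/K[0,0],(v-K[1,2])/K[1,1]]); s=d.copy()
    for _ in range(20): s=d/(1+p['k1']*(s@s))
    R=np.array(p['rotation'])
    if R.shape!=(3,3):
        from scipy.spatial.transform import Rotation; R=Rotation.from_quat(R).as_matrix()
    return np.array(p['position']),R@np.array([s[0],s[1],1])
def onz(p,u,v,z):
    o,d=ray(p,u,v); return o+d*(z-o[2])/d[2]
E
python3 - <<'E'
from h import *
a,p=snap('top','t0.png'); b,q=snap('side','s0.png')
np.savez('c.npz',a=a,b=b)
print(p,q); print(manip.observe())
E
```

```text
{'mtx': array([[449.97416584,   0.        , 310.85810281],
       [  0.        , 449.97416584, 200.95017877],
       [  0.        ,   0.        ,   1.        ]]), 'k1': 0.03482598451092733, 'position': array([ 0.36249526, -0.00154982,  1.48172511]), 'rotation': array([-0.70368327,  0.70608732, -0.05716955,  0.05479222])} {'mtx': array([[441.99034977,   0.        , 325.32204225],
       [  0.        , 441.99034977, 208.30187822],
       [  0.        ,   0.        ,   1.        ]]), 'k1': -0.09323943223145478, 'position': array([ 0.3071002 , -1.28132835,  0.83565888]), 'rotation': array([ 0.86341597, -0.10427375,  0.04600468, -0.49145032])}
{'time_s': 0.1, 'joint_pos': array([-1.22955283,  0.33280576, -0.06472031,  1.46083218,  0.02158942,
        1.34990507, -0.0885021 ]), 'dq': array([ 1.22704009e-03, -5.43768951e-04, -1.73832784e-04, -1.15953438e-03,
       -4.85358809e-04,  4.26853740e-05,  6.44200917e-05]), 'tau': array([ 1.09454711e-03, -6.26741338e+01,  4.86365310e-02, -3.92430961e+01,
        1.60571246e-02,  6.86324638e-03, -8.30106970e-07]), 'position': array([0.22236024, 0.58398934, 0.40400924]), 'ee_rot': array([ 1.80903453e-01,  9.83500659e-01, -6.20580546e-04, -9.42202291e-05]), 'wrist_force': array([ 0.46891651, -0.07934677,  0.52082814]), 'moment': array([ 0.05427707, -0.03640743, -0.00407628]), 'finger_force': 0.0, 'opening': 0.08531788432813943}
```

```bash
python3 -c "
import cv2,numpy as np
a=cv2.imread('pics/t0.png');b=cv2.imread('pics/s0.png')
cv2.imwrite('pics/ts.png',cv2.resize(np.vstack([a,b]),(480,600)) )"
```

```text
(no output)
```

View pics/t0.png

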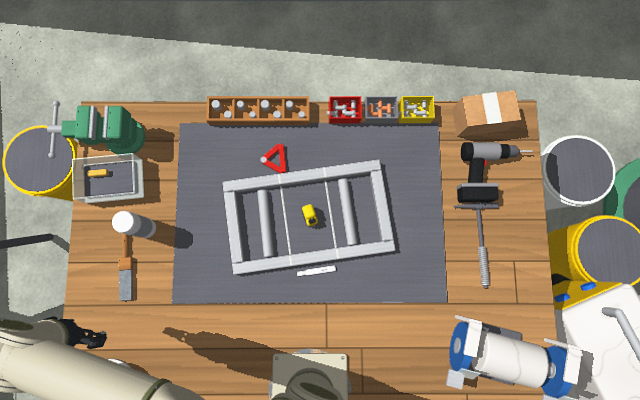

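View pics/s0.png

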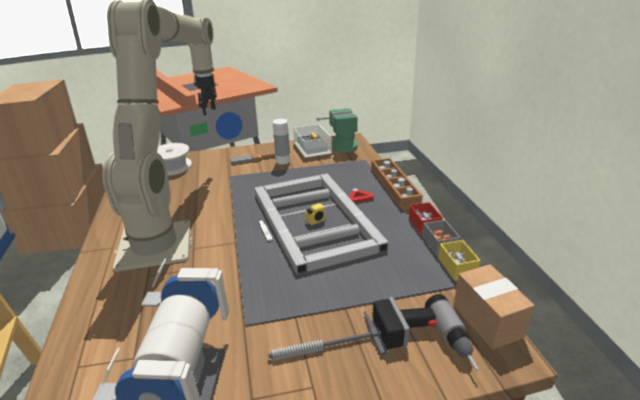

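Top view: panel spans (223,160)-(396,273). The bars are at about u=266 and u=348, the lines at about u=287 and 331, and the tape at (310,215). Both bars must roll inward.

Run:
```python
from h import *
c=np.load('c.npz'); a=c['a']; g=cv2.cvtColor(a,cv2.COLOR_RGB2GRAY)
cr=cv2.resize(a[150:285,210:410],None,fx=4,fy=4,interpolation=cv2.INTER_CUBIC)
cv2.imwrite('pics/t0c.png',cr[:,:,::-1])
p=manip.camera_params('top')
for v in (200,225,235): print(v,g[v,222:400].tolist())
m=(g>115).astype(np.uint8); m[:150]=0;m[285:]=0;m[:,:215]=0;m[:,405:]=0
cs,_=cv2.findContours(m,cv2.RETR_CCOMP,cv2.CHAIN_APPROX_NONE)
for k in cs:
    if len(k)>30:
        r=cv2.minAreaRect(k); print(len(k),r,onz(p,*r[0],.022).round(4), [onz(p,*b,.041).round(3)[:2].tolist() for b in cv2.boxPoints(r)])
```

```text
200 [112, 109, 158, 215, 221, 220, 220, 217, 216, 217, 213, 216, 203, 124, 72, 55, 59, 56, 56, 58, 57, 103, 116, 111, 114, 112, 111, 113, 114, 111, 113, 114, 112, 114, 114, 107, 184, 216, 224, 222, 220, 209, 186, 158, 128, 92, 66, 58, 57, 54, 101, 116, 112, 109, 115, 113, 116, 113, 110, 135, 240, 189, 104, 112, 114, 112, 113, 116, 111, 111, 112, 114, 111, 110, 111, 114, 112, 112, 110, 111, 113, 113, 110, 111, 112, 112, 109, 110, 113, 111, 111, 111, 113, 113, 111, 111, 112, 111, 109, 111, 111, 113, 109, 109, 109, 170, 211, 158, 107, 112, 113, 112, 113, 113, 117, 112, 113, 113, 120, 182, 214, 223, 223, 218, 205, 186, 162, 130, 89, 55, 59, 53, 96, 115, 113, 113, 113, 111, 112, 110, 112, 115, 109, 110, 113, 110, 112, 113, 112, 112, 112, 108, 136, 174, 208, 218, 215, 215, 213, 211, 208, 208, 209, 210, 145, 55, 55, 57, 53, 94, 116, 112, 113, 112, 116, 113, 113, 110]
225 [113, 112, 113, 113, 109, 168, 215, 219, 217, 216, 214, 215, 215, 213, 215, 204, 128, 75, 59, 60, 62, 62, 57, 56, 54, 100, 117, 117, 113, 113, 117, 116, 112, 114, 113, 111, 114, 112, 129, 202, 221, 223, 219, 203, 188, 164, 
[... 2744 characters left out ...]
222168), 72.89727020263672) [ 0.552  -0.0006  0.022 ] [[0.577, 0.026], [0.587, -0.008], [0.523, -0.027], [0.512, 0.006]]
55 ((275.97296142578125, 199.3378448486328), (13.809514999389648, 6.411561012268066), 80.53767395019531) [0.6015 0.1077 0.022 ] [[0.619, 0.12], [0.623, 0.1], [0.578, 0.092], [0.574, 0.113]]
504 ((306.69000244140625, 216.33001708984375), (93.90377807617188, 165.03872680664062), 81.8698959350586) [0.545  0.0069 0.022 ] [[0.658, 0.294], [0.735, -0.241], [0.43, -0.274], [0.359, 0.244]]
1106 ((306.20745849609375, 215.91067504882812), (73.09618377685547, 140.9836883544922), 81.63410949707031) [0.5464 0.0085 0.022 ] [[0.63, 0.252], [0.697, -0.203], [0.46, -0.231], [0.397, 0.213]]
```

View pics/t0c.png

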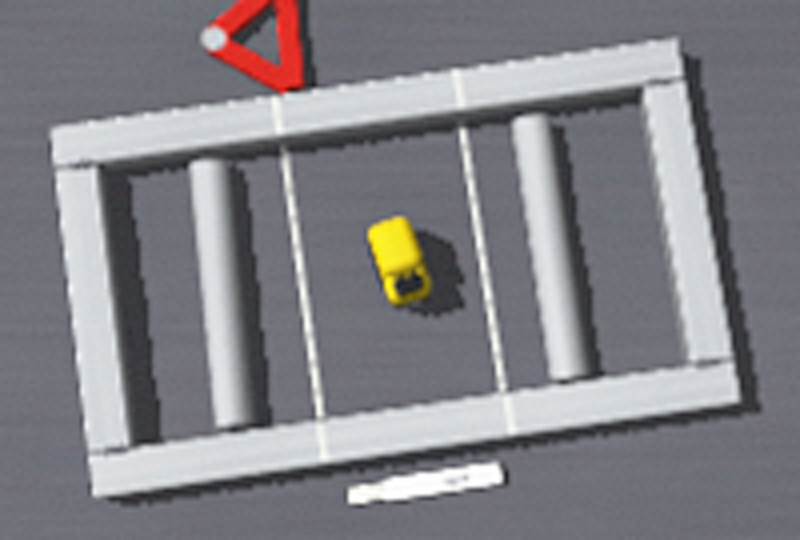

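Crop: lines run (286,148)→(320,415) and (463,125)→(503,390), bars (208,160)→(237,427) and (532,115)→(572,378), in 4x crop pixels. I'll measure them by row fits.

```bash
cat >> h.py <<'E'
def measure(a,p,guess,outw=6):
    """guess: list of ((u0,v0),(u1,v1),kind). line: bright centroid per row; bar: left lit edge, subpixel. returns world pts"""
    g=cv2.cvtColor(a,cv2.COLOR_RGB2GRAY).astype(float); res=[]
    for (A,B,kind) in guess:
        pts=[]
        for v in range(int(A[1])+5,int(B[1])-4):
            u=A[0]+(B[0]-A[0])*(v-A[1])/(B[1]-A[1])
            if kind=='line':
                us=np.arange(int(u)-4,int(u)+6); w=np.clip(g[v,us]-125,0,None)
                if w.sum()>40: pts.append(onz(p,(w@us)/w.sum(),v,.006)[:2])
            else:
                us=np.arange(int(u)-5,int(u)+6); r=g[v,us]; k=np.argmax(np.diff(r)>0) 
                for k in range(len(us)-1):
                    if r[k]<165<=r[k+1]:
                        pts.append(onz(p,us[k]+(165-r[k])/(r[k+1]-r[k]),v,.022)[:2]); break
        P=np.array(pts,np.float32); vx,vy,x0,y0=cv2.fitLine(P,cv2.DIST_HUBER,0,.01,.01).ravel()
        if vx<0: vx,vy=-vx,-vy
        c=np.array([x0,y0]); 
        if kind=='bar': c=c+16e-3*np.array([vy,-vx])
        res.append((c,np.array([vx,vy]))); print(kind,len(P),c.round(4),'deg',round(np.degrees(np.arctan2(vy,vx)),2))
    return res
def C(x,y): return (210+(x-1.5)/4,150+(y-1.5)/4)
E
python3 - <<'E'
from h import *
a=np.load('c.npz')['a'];p=manip.camera_params('top')
r=measure(a,p,[(C(286,148),C(320,415),'line'),(C(463,125),C(503,390),'line'),(C(191,160),C(217,427),'bar'),(C(514,115),C(551,378),'bar')])
d=(r[0][1]+r[1][1]); d/=np.linalg.norm(d); n=np.array([-d[1],d[0]])
print('dir',np.degrees(np.arctan2(d[1],d[0])))
for c,_ in r: print('n',round(float(n@c),4),'s',round(float(d@c),4))
for q in [(.41,.25),(.705,-.21)]:pass
E
```

```text
line 58 [0.523  0.0768] deg 8.15
line 58 [ 0.5668 -0.0686] deg 8.17
bar 58 [0.4823 0.1378] deg 6.41
bar 57 [ 0.562 -0.126] deg 7.77
dir 8.156707
n 0.0018 s 0.5286
n -0.1483 s 0.5514
n 0.0679 s 0.497
n -0.2044 s 0.5385
```

>>> {"api": "step_arm", "payload": {
  "rows": [
    [0, 0, 0, 0, 0, 0, 6.777],
    [0, 0, 0, 0, 0, 0, 6.777],
    [0, 0, 0, 0, 0, 0, 6.777],
    [0, 0, 0, 0, 0, 0, 6.777],
    [0, 0, 0, 0, 0, 0, 6.777],
    [0, 0, 0, 0, 0, 0, 6.777],
    [0, 0, 0, 0, 0, 0, 6.777],
    [0, 0, 0, 0, 0, 0, 6.777],
    [0, 0, 0, 0, 0, 0, 6.777]
  ]
}}

```text
time_s: 0.85
position: [0.2223, 0.584, 0.4042]
ee_rot: [0.657, 0.754, -0.0, 0.0]
wrist_force: [0.0, 0.1, 0.4]
opening: 0.0856
finger_force: 0.0
```

>>> {"api": "step_arm", "payload": {
  "rows": [
    [0, -0.0291, 0.0159, 0, 0, 0, 0],
    [0, -0.0291, 0.0159, 0, 0, 0, 0],
    [0, -0.0291, 0.0159, 0, 0, 0, 0],
    [0, -0.0291, 0.0159, 0, 0, 0, 0],
    [0, -0.0291, 0.0159, 0, 0, 0, 0],
    [0, -0.0291, 0.0159, 0, 0, 0, 0],
    [0, -0.0291, 0.0159, 0, 0, 0, 0],
    [0, -0.0291, 0.0159, 0, 0, 0, 0],
    [0, -0.0291, 0.0159, 0, 0, 0, 0],
    [0, -0.0291, 0.0159, 0, 0, 0, 0],
    [0, -0.0291, 0.0159, 0, 0, 0, 0],
    [0, -0.0291, 0.0159, 0.02, 0, 0, 0],
    [0, -0.0291, 0.0159, 0.02, 0, 0, 0],
    [0, -0.0291, 0.0159, 0.02, 0, 0, 0],
    [0, -0.0291, 0.0159, 0.02, 0, 0, 0],
    [0, 0, 0, 0.02, 0, 0, 0],
    [0, 0, 0, 0.02, 0, 0, 0],
    [0, 0, 0, 0, 0, 0, 0],
    [0, 0, 0, 0, 0, 0, 0]
  ]
}}

```text
time_s: 2.43
position: [0.5201, 0.1859, 0.2841]
ee_rot: [0.655, 0.756, -0.001, -0.0]
wrist_force: [-0.1, -0.6, 0.9]
opening: 0.0851
finger_force: 0.0
```

Run:
```python
from h import *
o=manip.observe(); print(o['time_s'],o['position'],o['ee_rot'])
a,p=snap('wrist','w1.png'); np.save('w1.npy',a); print(p)
```

```text
2.4333 [0.5200602  0.18594905 0.28411809] [ 6.54926490e-01  7.55691696e-01 -1.08940758e-03 -4.06772354e-04]
{'mtx': array([[320.51872449,   0.        , 317.00339105],
       [  0.        , 320.51872449, 195.66017273],
       [  0.        ,   0.        ,   1.        ]]), 'k1': -0.026117494445061354, 'position': array([0.50830108, 0.25436094, 0.25331021]), 'rotation': array([0.98770155, 0.07076979, 0.00894523, 0.13913041])}
```

View pics/w1.png

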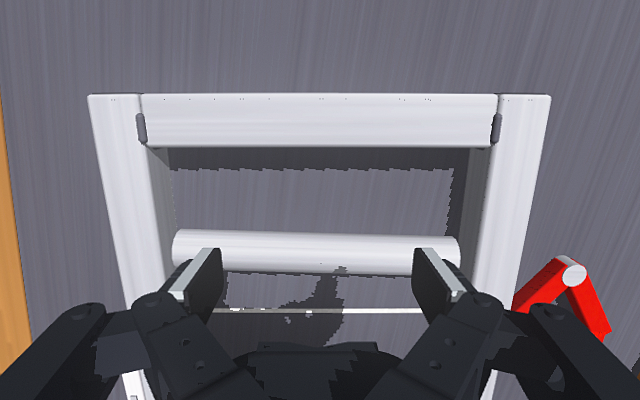

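Wrist view: bar at v≈232–272, u 173–460; left line at v≈311; the inner edge of the end rail top at v≈147; fingertips at (205,270) and (432,270).

```bash
cat >> h.py <<'E'
D=np.array([.98988,.14188]); N=np.array([-.14188,.98988])
def sn(P): return round(float(D@P[:2]),4),round(float(N@P[:2]),4)
E
python3 - <<'E'
from h import *
p=manip.camera_params('wrist')
print('line',sn(onz(p,317,311,.006)),'line ends',sn(onz(p,240,310,.006)),sn(onz(p,400,313,.006)))
print('rail',sn(onz(p,317,147,.041)))
def tang(u,v1,v2):
    # plane-ish 2D (n,z) tangents: centre at z=.022 between rays
    a=onz(p,u,v1,.022);b=onz(p,u,v2,.022);return sn((a+b)/2),sn(a),sn(b)
for u,v1,v2 in [(200,229,269),(316,233.5,272.5),(430,237,276)]: print(tang(u,v1,v2))
print('ends',sn(onz(p,173,247,.022)),sn(onz(p,460,256,.022)))
o=manip.observe(); print('tool',sn(o['position']))
E
```

```text
line (0.5399, 0.0005) line ends (0.4703, 0.0013) (0.6151, -0.0018)
rail (0.5398, 0.1524)
((0.4467, 0.0688), (0.4484, 0.0862), (0.4449, 0.0514))
((0.539, 0.0655), (0.539, 0.0826), (0.539, 0.0485))
((0.6305, 0.0624), (0.6287, 0.0796), (0.6322, 0.0451))
ends (0.4252, 0.0708) (0.6547, 0.063)
tool (0.5416, 0.1105)
```

>>> {"api": "step_arm", "payload": {
  "rows": [
    [0, 0, 0, 0.02, 0, 0, 0],
    [0, 0, 0, 0.02, 0, 0, 0],
    [0, 0, 0, 0.02, 0, 0, 0],
    [0, 0, 0, 0.02, 0, 0, 0],
    [0, 0, 0, 0.012, 0, 0, 0],
    [0, 0, 0, 0.006, 0, 0, 0],
    [0, 0, 0, 0.002, 0, 0, 0],
    [0, 0, 0, 0, 0, 0, 0],
    [0, 0, 0, 0, 0, 0, 0]
  ]
}}

```text
time_s: 3.23
position: [0.5209, 0.1862, 0.1859]
ee_rot: [0.655, 0.756, 0.001, 0.0]
wrist_force: [-0.1, -0.5, -0.1]
opening: 0.0856
finger_force: 0.0
```

>>> {"api": "step_arm", "payload": {
  "rows": [
    [0, 0, 0, 0.001, 0, 0, 0],
    [0, 0, 0, 0.001, 0, 0, 0],
    [0, 0, 0, 0.001, 0, 0, 0],
    [0, 0, 0, 0.001, 0, 0, 0],
    [0, 0, 0, 0, 0, 0, 0]
  ]
}}

```text
time_s: 3.65
position: [0.5204, 0.1859, 0.1806]
ee_rot: [0.655, 0.756, -0.0, -0.0]
wrist_force: [-0.1, -0.0, -0.6]
opening: 0.0856
finger_force: 0.0
```

>>> {"api": "step_arm", "payload": {
  "rows": [
    [0, 0, 0, 0.001, 0, 0, 0],
    [0, 0, 0, 0.001, 0, 0, 0],
    [0, 0, 0, 0.001, 0, 0, 0],
    [0, 0, 0, 0.001, 0, 0, 0],
    [0, 0, 0, 0, 0, 0, 0]
  ]
}}

```text
time_s: 4.07
position: [0.5204, 0.1859, 0.1764]
ee_rot: [0.655, 0.756, -0.0, -0.0]
wrist_force: [-0.1, -0.4, 0.0]
opening: 0.0851
finger_force: 0.0
```

>>> {"api": "step_arm", "payload": {
  "rows": [
    [0, -0.004, 0, 0.002, 0, 0, 0],
    [0, -0.004, 0, 0, 0, 0, 0],
    [0, -0.003, 0, 0, 0, 0, 0],
    [0, -0.002, 0, 0, 0, 0, 0],
    [0, -0.0015, 0, 0, 0, 0, 0],
    [0, -0.0015, 0, 0, 0, 0, 0],
    [0, -0.0015, 0, 0, 0, 0, 0],
    [0, -0.0015, 0, 0, 0, 0, 0],
    [0, -0.0015, 0, 0, 0, 0, 0],
    [0, -0.0015, 0, 0, 0, 0, 0],
    [0, -0.0015, 0, 0, 0, 0, 0],
    [0, -0.0015, 0, 0, 0, 0, 0],
    [0, -0.0015, 0, 0, 0, 0, 0],
    [0, -0.0015, 0, 0, 0, 0, 0],
    [0, -0.0015, 0, 0, 0, 0, 0],
    [0, -0.0015, 0, 0, 0, 0, 0],
    [0, -0.0015, 0, 0, 0, 0, 0],
    [0, -0.0015, 0, 0, 0, 0, 0]
  ]
}}

```text
time_s: 5.57
position: [0.5253, 0.1521, 0.1747]
ee_rot: [0.655, 0.756, 0.0, -0.0]
wrist_force: [0.2, -0.4, 0.9]
opening: 0.0857
finger_force: 0.2
```

Run:
```python
from h import *
o=manip.observe(); print(o['time_s'],sn(o['position']),o['position'][2],o['wrist_force'])
a,p=snap('wrist','w2.png'); 
o=manip.observe(); print(o['time_s'],sn(o['position']),o['wrist_force'])
```

```text
5.5667 (0.5416, 0.076) 0.17469685578825112 [ 0.20490398 -0.43541888  0.8817406 ]
5.6167 (0.5415, 0.0757) [-0.3057328  -0.49141757 -0.11993543]
```

View pics/w2.png

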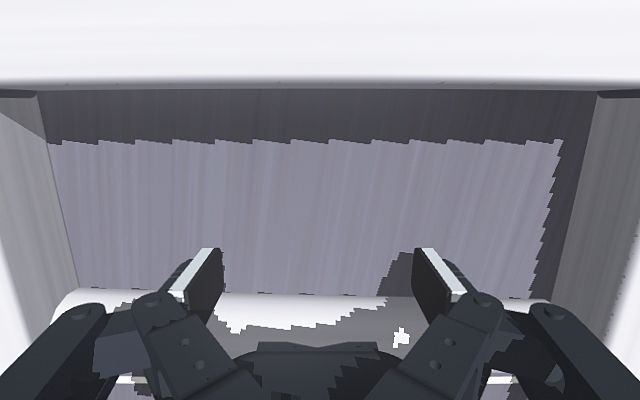

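Wrist view: the bar is now below/ahead of the fingers, its outer edge at v≈293 (u 317), ends near u=60 and 550.

```bash
cat >> h.py <<'E'
def outer(p,u,v,side=1):
    """bar axis n from the silhouette ray of its edge on +n side of the view (side=1)"""
    o,d=ray(p,u,v); a=np.array([N@o[:2],o[2]]); b=np.array([N@d[:2],d[2]]); b/=np.linalg.norm(b)
    nrm=np.array([b[1],-b[0]]); nrm*=np.sign(nrm[0])*side    # points +n
    # axis c=(n,.022): (c-a).nrm=-.016
    n=a[0]+(-.016-(.022-a[1])*nrm[1])/nrm[0]; return round(float(n),4), sn(onz(p,u,v,.022))[0]
E
python3 - <<'E'
from h import *
a=cv2.imread('pics/w2.png',0); p=manip.camera_params('wrist')
for u in (100,317,520):
    print(u,a[278:306,u].tolist())
for u,v in ((100,289.5),(317,293.5),(520,297)): print(outer(p,u,v))
E
```

```text
100 [139, 141, 141, 140, 140, 140, 140, 142, 142, 136, 116, 169, 175, 184, 189, 201, 209, 217, 219, 223, 225, 228, 230, 236, 238, 156, 42, 55]
317 [147, 146, 146, 146, 146, 148, 146, 147, 148, 147, 146, 146, 148, 145, 144, 146, 146, 149, 160, 168, 180, 186, 192, 201, 206, 210, 213, 215]
520 [139, 142, 139, 140, 138, 141, 140, 139, 140, 140, 140, 140, 140, 138, 140, 139, 140, 139, 141, 133, 100, 139, 149, 162, 174, 185, 194, 203]
(0.0483, 0.4445)
(0.0468, 0.5398)
(0.0443, 0.6295)
```

>>> {"api": "step_arm", "payload": {
  "rows": [
    [0, -0.001, 0, 0, 0, 0, 0],
    [0, -0.0015, 0, 0, 0, 0, 0],
    [0, -0.0015, 0, 0, 0, 0, 0],
    [0, -0.0015, 0, 0, 0, 0, 0],
    [0, -0.0015, 0, 0, 0, 0, 0],
    [0, -0.0015, 0, 0, 0, 0, 0],
    [0, -0.0015, 0, 0, 0, 0, 0],
    [0, -0.0015, 0, 0, 0, 0, 0],
    [0, -0.0015, 0, 0, 0, 0, 0],
    [0, -0.0015, 0, 0, 0, 0, 0],
    [0, -0.0015, 0, 0, 0, 0, 0],
    [0, -0.0015, 0, 0, 0, 0, 0],
    [0, -0.0015, 0, 0, 0, 0, 0],
    [0, -0.0015, 0, 0, 0, 0, 0],
    [0, -0.0015, 0, 0, 0, 0, 0],
    [0, -0.0015, 0, 0, 0, 0, 0],
    [0, -0.0015, 0, 0, 0, 0, 0],
    [0, -0.0015, 0, 0, 0, 0, 0],
    [0, -0.001, 0, 0, 0, 0, 0],
    [0, -0.0005, 0, 0, 0, 0, 0]
  ]
}}

```text
time_s: 7.28
position: [0.5293, 0.1243, 0.1747]
ee_rot: [0.655, 0.756, 0.0, 0.0]
wrist_force: [0.7, -0.2, -0.1]
opening: 0.0856
finger_force: 0.1
```

```bash
cat > m.py <<'E'
from h import *
import sys
f=sys.argv[1]; us=list(map(int,sys.argv[2:])) or [100,317,520]
o=manip.observe(); a,p=snap('wrist',f); g=cv2.GaussianBlur(cv2.cvtColor(a,cv2.COLOR_RGB2GRAY),(5,1),0).astype(float)
print(o['time_s'],sn(o['position']),o['position'][2].round(4),o['wrist_force'].round(2))
for u in us:
    c=g[:,u]; dd=c[3:]-c[:-3]; vs=[v for v in range(200,390) if dd[v-1]>15 and dd[v-1]>=max(dd[v-3:v+2])]
    print(u,[(v+.5,outer(p,u,v+.5)) for v in vs])
E
python3 m.py w3.png
```

```text
7.2833 (0.5416, 0.048) 0.1747 [ 0.7  -0.22 -0.11]
100 [(288.5, (0.0212, 0.4446)), (336.5, (-0.0062, 0.4395))]
317 [(296.5, (0.0175, 0.5397)), (303.5, (0.0137, 0.5397)), (304.5, (0.0132, 0.5397))]
520 [(300.5, (0.0147, 0.6298)), (308.5, (0.0103, 0.6305)), (314.5, (0.0069, 0.6311)), (333.5, (-0.0042, 0.6331)), (384.5, (-0.0369, 0.6389)), (385.5, (-0.0376, 0.639))]
```

>>> {"api": "step_arm", "payload": {
  "rows": [
    [0, -0.001, 0, 0, 0, 0, 0],
    [0, -0.0015, 0, 0, 0, 0, 0],
    [0, -0.0015, 0, 0, 0, 0, 0],
    [0, -0.0015, 0, 0, 0, 0, 0],
    [0, -0.0015, 0, 0, 0, 0, 0],
    [0, -0.0015, 0, 0, 0, 0, 0],
    [0, -0.0015, 0, 0, 0, 0, 0],
    [0, -0.0015, 0, 0, 0, 0, 0],
    [0, -0.001, 0, 0, 0, 0, 0],
    [0, -0.001, 0, 0, 0, 0, 0],
    [0, -0.0007, 0, 0, 0, 0, 0],
    [0, -0.0005, 0, 0, 0, 0, 0],
    [0, -0.0003, 0, 0, 0, 0, 0],
    [0, 0, 0, 0, 0, 0, 0],
    [0, 0, 0, 0, 0, 0, 0]
  ]
}}

```text
time_s: 8.58
position: [0.5314, 0.1097, 0.1747]
ee_rot: [0.655, 0.756, 0.0, -0.0]
wrist_force: [0.0, -0.6, -0.2]
opening: 0.0852
finger_force: 0.0
```

```bash
python3 m.py w4.png
python3 - <<'E'
from h import *
a,p=snap('top','t4.png')
cv2.imwrite('pics/t4c.png',cv2.resize(a[150:285,210:410],None,fx=4,fy=4,interpolation=cv2.INTER_CUBIC)[:,:,::-1])
E
```

```text
8.5833 (0.5416, 0.0332) 0.1747 [ 0.02 -0.6  -0.17]
100 [(289.5, (0.0059, 0.4445)), (292.5, (0.0042, 0.4442)), (299.5, (0.0004, 0.4435)), (336.5, (-0.0209, 0.4395))]
317 [(296.5, (0.0028, 0.5398)), (325.5, (-0.0134, 0.5398))]
520 [(300.5, (-0.0, 0.6298)), (308.5, (-0.0045, 0.6305)), (333.5, (-0.019, 0.6331)), (384.5, (-0.0516, 0.6389)), (385.5, (-0.0523, 0.639))]
```

View pics/t4c.png

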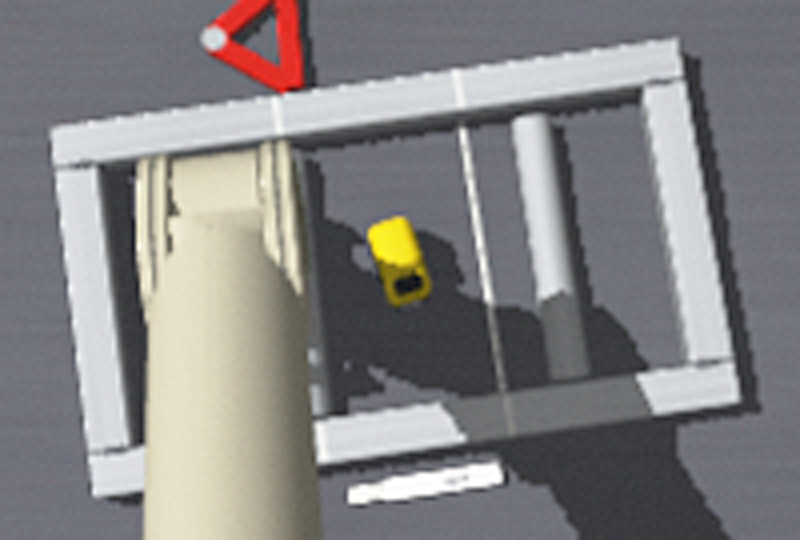

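Top view: arm covers the left bar, now near its line; tape is unmoved at (398,260). A last nudge, then retreat.

>>> {"api": "step_arm", "payload": {
  "rows": [
    [0, -0.0006, 0, 0, 0, 0, 0],
    [0, -0.0006, 0, 0, 0, 0, 0],
    [0, -0.0003, 0, 0, 0, 0, 0],
    [0, 0, 0, 0, 0, 0, 0],
    [0, 0.002, 0, 0, 0, 0, 0],
    [0, 0.005, 0, 0, 0, 0, 0],
    [0, 0.008, 0, 0, 0, 0, 0],
    [0, 0.005, 0, -0.005, 0, 0, 0],
    [0, 0, 0, -0.02, 0, 0, 0],
    [0, 0, 0, -0.03, 0, 0, 0],
    [0, 0, 0, -0.03, 0, 0, 0],
    [0, 0, 0, -0.025, 0, 0, 0],
    [0, 0, 0, 0, 0, 0, 0]
  ]
}}

```text
time_s: 9.77
position: [0.5302, 0.1289, 0.2902]
ee_rot: [0.655, 0.756, 0.004, 0.002]
wrist_force: [1.1, 0.2, 0.6]
opening: 0.0851
finger_force: 0.0
```

```bash
python3 m.py w5.png 270 317 370; python3 -c "
from h import *
p=manip.camera_params('wrist');print(sn(p['position']),p['position'])"
```

```text
9.7667 (0.5431, 0.0524) 0.2902 [1.11 0.21 0.62]
270 [(237.5, (0.0023, 0.5058)), (277.5, (-0.0348, 0.5043))]
317 [(238.5, (0.0013, 0.5434)), (243.5, (-0.0032, 0.5434)), (278.5, (-0.0359, 0.5434)), (314.5, (-0.0722, 0.5434)), (347.5, (-0.1084, 0.5434))]
370 [(239.5, (0.0003, 0.586)), (244.5, (-0.0042, 0.5862)), (279.5, (-0.0371, 0.5877))]
(0.5407, 0.1219) [0.51792453 0.19741553 0.25713173]
```

>>> {"api": "step_arm", "payload": {
  "rows": [
    [0, -0.015, 0, 0, 0, 0, 0],
    [0, -0.028, 0, 0, 0, 0, 0],
    [0, -0.028, 0, 0, 0, 0, 0],
    [0, -0.028, 0, 0, 0, 0, 0],
    [0, -0.028, 0, 0, 0, 0, 0],
    [0, -0.028, 0, 0, 0, 0, 0],
    [0, -0.028, 0, 0, 0, 0, 0],
    [0, -0.028, 0, 0, 0, 0, 0],
    [0, -0.028, 0, 0, 0, 0, 0],
    [0, -0.028, 0, 0, 0, 0, 0],
    [0, -0.028, 0, 0, 0, 0, 0],
    [0, 0, 0, 0, 0, 0, 0],
    [0, 0, 0, 0, 0, 0, 0]
  ]
}}

```text
time_s: 10.9
position: [0.5702, -0.1653, 0.2837]
ee_rot: [0.656, 0.755, -0.001, -0.0]
wrist_force: [0.4, 1.4, -0.2]
opening: 0.0855
finger_force: 0.0
```

```bash
python3 m.py w6.png 240 317 400
```

```text
10.9 (0.541, -0.2445) 0.2837 [ 0.4   1.44 -0.24]
240 [(255.5, (-0.3085, 0.4775)), (275.5, (-0.327, 0.4762))]
317 [(257.5, (-0.3104, 0.5387)), (275.5, (-0.327, 0.5386)), (301.5, (-0.3522, 0.5386))]
400 [(257.5, (-0.3106, 0.6047)), (275.5, (-0.3272, 0.6059))]
```

View pics/w6.png

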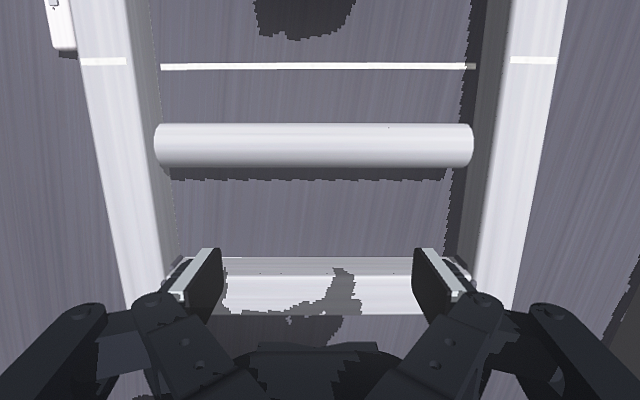

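Wrist view: right line at v≈66, bar v≈123–168 (u 154–473), end rail at v≈258.

```bash
cat > m2.py <<'E'
from h import *
import sys
a,p=snap('wrist',sys.argv[1]); g=cv2.cvtColor(a,cv2.COLOR_RGB2GRAY).astype(float); v0,v1=map(int,sys.argv[2:4])
print(manip.observe()['time_s'],sn(manip.observe()['position']))
for u in (190,317,440):
    c=g[:,u]; c=(c[1:]+c[:-1])/2; d=c[2:]-c[:-2]
    k=v0+np.argmax(d[v0-2:v1-2]); lo=int(np.argmax(c[30:110]))+30
    print(u,'edge',k,'bar',outer(p,u,k),'bright',lo,sn(onz(p,u,lo+.5,.006)))
E
python3 m2.py w7.png 110 140
```

```text
11.0 (0.5418, -0.2421)
190 edge 125 bar (-0.2035, 0.4493) bright 66 (0.4473, -0.1468)
317 edge 126 bar (-0.2044, 0.5393) bright 66 (0.5393, -0.1472)
440 edge 126 bar (-0.2042, 0.6265) bright 66 (0.6284, -0.1469)
```

>>> {"api": "step_arm", "payload": {
  "rows": [
    [0, 0, 0, 0.02, 0, 0, 0],
    [0, 0, 0, 0.025, 0, 0, 0],
    [0, 0, 0, 0.025, 0, 0, 0],
    [0, 0, 0, 0.02, 0, 0, 0],
    [0, 0, 0, 0.012, 0, 0, 0],
    [0, 0, 0, 0.006, 0, 0, 0],
    [0, 0, 0, 0.002, 0, 0, 0],
    [0, 0.002, 0, 0, 0, 0, 0],
    [0, 0.003, 0, 0, 0, 0, 0],
    [0, 0.003, 0, 0, 0, 0, 0],
    [0, 0.0015, 0, 0, 0, 0, 0],
    [0, 0.0015, 0, 0, 0, 0, 0],
    [0, 0.0015, 0, 0, 0, 0, 0],
    [0, 0.0015, 0, 0, 0, 0, 0],
    [0, 0.0015, 0, 0, 0, 0, 0],
    [0, 0.0015, 0, 0, 0, 0, 0],
    [0, 0.0015, 0, 0, 0, 0, 0],
    [0, 0.0015, 0, 0, 0, 0, 0],
    [0, 0.0015, 0, 0, 0, 0, 0],
    [0, 0.0015, 0, 0, 0, 0, 0]
  ]
}}

```text
time_s: 12.67
position: [0.5673, -0.1411, 0.1747]
ee_rot: [0.655, 0.756, 0.0, -0.0]
wrist_force: [0.2, 0.3, 0.7]
opening: 0.0853
finger_force: 0.2
```

>>> {"api": "step_arm", "payload": {
  "rows": [
    [0, 0.0015, 0, 0, 0, 0, 0],
    [0, 0.0015, 0, 0, 0, 0, 0],
    [0, 0.0015, 0, 0, 0, 0, 0],
    [0, 0.0015, 0, 0, 0, 0, 0],
    [0, 0.0015, 0, 0, 0, 0, 0],
    [0, 0.0015, 0, 0, 0, 0, 0],
    [0, 0.0015, 0, 0, 0, 0, 0],
    [0, 0.0015, 0, 0, 0, 0, 0],
    [0, 0.0015, 0, 0, 0, 0, 0],
    [0, 0.0015, 0, 0, 0, 0, 0],
    [0, 0.0015, 0, 0, 0, 0, 0],
    [0, 0.0015, 0, 0, 0, 0, 0],
    [0, 0.0015, 0, 0, 0, 0, 0],
    [0, 0.0015, 0, 0, 0, 0, 0],
    [0, 0.001, 0, 0, 0, 0, 0],
    [0, 0, 0, 0, 0, 0, 0]
  ]
}}

```text
time_s: 14.0
position: [0.5643, -0.1191, 0.1746]
ee_rot: [0.655, 0.756, 0.0, -0.0]
wrist_force: [0.3, -0.1, 0.7]
opening: 0.0853
finger_force: 0.0
```

```bash
python3 m2.py w8.png 60 250
```

```text
14.05 (0.5416, -0.1981)
190 edge 147 bar (-0.1603, 0.4914) bright 105 (0.4869, -0.1289)
317 edge 147 bar (-0.1603, 0.5398) bright 107 (0.5398, -0.1299)
440 edge 148 bar (-0.1606, 0.5867) bright 45 (0.5887, -0.1058)
```

View pics/w8.png

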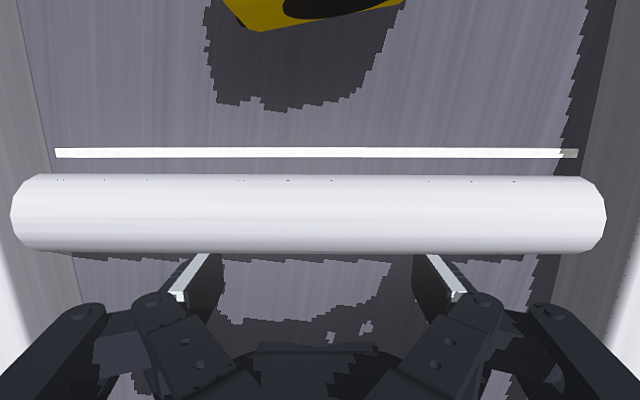

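Wrist view: line at v≈152, bar v≈174–252, nearly parallel to the line; tape at top, untouched.

Run:
```python
from h import *
p=manip.camera_params('wrist')
for u in (100,317,540): print(outer(p,u,174.5),sn(onz(p,u,152.5,.006)))
```

```text
(-0.1713, 0.4545) (0.4451, -0.1486)
(-0.1714, 0.5398) (0.5398, -0.1488)
(-0.1712, 0.6275) (0.6372, -0.1485)
```

>>> {"api": "step_arm", "payload": {
  "rows": [
    [0, 0.001, 0, 0, 0, 0, 0],
    [0, 0.0015, 0, 0, 0, 0, 0],
    [0, 0.0015, 0, 0, 0, 0, 0],
    [0, 0.0015, 0, 0, 0, 0, 0],
    [0, 0.0015, 0, 0, 0, 0, 0],
    [0, 0.0015, 0, 0, 0, 0, 0],
    [0, 0.0015, 0, 0, 0, 0, 0],
    [0, 0.0015, 0, 0, 0, 0, 0],
    [0, 0.0015, 0, 0, 0, 0, 0],
    [0, 0.0015, 0, 0, 0, 0, 0],
    [0, 0.0015, 0, 0, 0, 0, 0],
    [0, 0.0015, 0, 0, 0, 0, 0],
    [0, 0.0015, 0, 0, 0, 0, 0],
    [0, 0.001, 0, 0, 0, 0, 0],
    [0, 0.0008, 0, 0, 0, 0, 0],
    [0, 0.0006, 0, 0, 0, 0, 0],
    [0, 0.0004, 0, 0, 0, 0, 0],
    [0, 0, 0, 0, 0, 0, 0],
    [0, 0, 0, 0, 0, 0, 0]
  ]
}}

```text
time_s: 15.63
position: [0.5611, -0.0979, 0.1747]
ee_rot: [0.655, 0.756, 0.0, -0.0]
wrist_force: [0.7, -0.3, -0.5]
opening: 0.0858
finger_force: 0.0
```

```bash
python3 m2.py w9.png 150 190
python3 - <<'E'
from h import *
g=cv2.imread('pics/w9.png',0); print(g[160:185,317].tolist())
E
```

```text
15.6833 (0.5416, -0.1765)
190 edge 175 bar (-0.15, 0.4902) bright 41 (0.4893, -0.0829)
317 edge 157 bar (-0.1428, 0.5397) bright 30 (0.5397, -0.0791)
440 edge 176 bar (-0.1503, 0.5878) bright 30 (0.5882, -0.0789)
[133, 131, 131, 131, 131, 132, 131, 132, 132, 134, 132, 133, 134, 133, 128, 167, 186, 199, 206, 215, 220, 228, 231, 232, 233]
```

>>> {"api": "step_arm", "payload": {
  "rows": [
    [0, 0.0005, 0, 0, 0, 0, 0],
    [0, 0.0005, 0, 0, 0, 0, 0],
    [0, 0.0002, 0, 0, 0, 0, 0],
    [0, 0, 0, 0, 0, 0, 0],
    [0, -0.002, 0, 0, 0, 0, 0],
    [0, -0.005, 0, 0, 0, 0, 0],
    [0, -0.008, 0, 0, 0, 0, 0],
    [0, -0.005, 0, -0.005, 0, 0, 0],
    [0, 0, 0, -0.02, 0, 0, 0],
    [0, 0, 0, -0.03, 0, 0, 0],
    [0, 0, 0, -0.03, 0, 0, 0],
    [0, 0, 0, -0.03, 0, 0, 0],
    [0, 0, 0, -0.03, 0, 0, 0],
    [0, -0.025, 0, -0.02, 0, 0, 0],
    [0, -0.03, 0, 0, 0, 0, 0],
    [0, -0.03, 0, 0, 0, 0, 0],
    [0, -0.03, 0, 0, 0, 0, 0],
    [0, -0.03, 0, 0, 0, 0, 0],
    [0, -0.03, 0, 0, 0, 0, 0],
    [0, 0, 0, 0, 0, 0, 0]
  ]
}}

```text
time_s: 17.35
position: [0.5867, -0.2969, 0.3401]
ee_rot: [0.658, 0.753, -0.002, 0.001]
wrist_force: [0.2, -1.0, 0.0]
opening: 0.0853
finger_force: 0.0
```

>>> {"api": "step_arm", "payload": {
  "rows": [
    [0, -0.03, 0, 0, 0, 0, 0],
    [0, -0.03, 0, 0, 0, 0, 0],
    [0, -0.03, 0, 0, 0, 0, 0],
    [0, -0.02, 0, 0, 0, 0, 0],
    [0, 0, 0, 0, 0, 0, 0],
    [0, 0, 0, 0, 0, 0, 0]
  ]
}}

```text
time_s: 17.85
position: [0.6033, -0.4007, 0.3395]
ee_rot: [0.656, 0.755, -0.001, -0.0]
wrist_force: [-0.4, 0.9, -0.8]
opening: 0.0855
finger_force: 0.0
```

Run:
```python
from h import *
a,p=snap('top','t9.png'); np.save('t9.npy',a)
cv2.imwrite('pics/t9c.png',cv2.resize(a[150:285,210:410],None,fx=4,fy=4,interpolation=cv2.INTER_CUBIC)[:,:,::-1])
```

```text
(no output)
```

View pics/t9c.png

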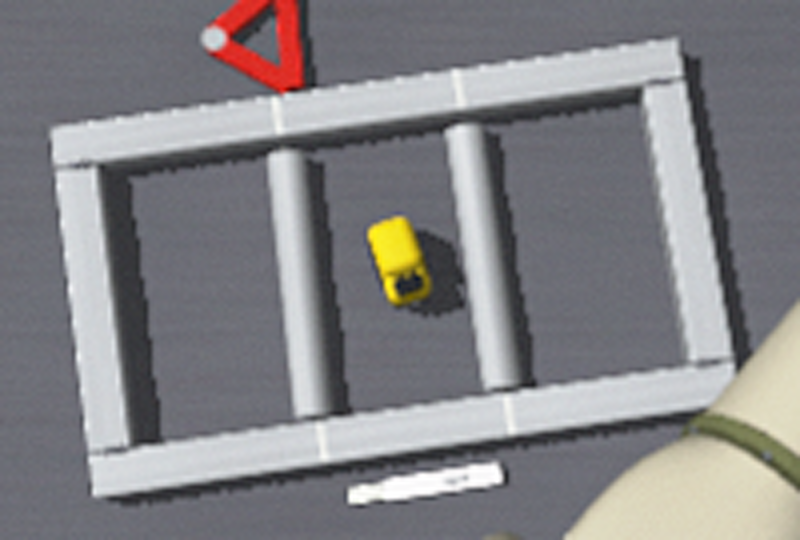

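Both bars lie between the line marks on the rails: bar axes run (288,150)→(315,412) and (466,125)→(503,387). The tape is at (398,260) as before. Numeric check:

Run:
```python
from h import *
a=np.load('t9.npy');p=manip.camera_params('top')
for c,_ in measure(a,p,[(C(270,152),C(296,412),'bar'),(C(449,127),C(484,387),'bar')]):
    print('n',round(float(N@c),4),'s',sn(c)[0])
print('lines .0018 -.1483')
```

```text
bar 56 [0.5477 0.0803] deg 6.49
bar 56 [ 0.5297 -0.0749] deg 7.83
n 0.0018 s 0.5536
n -0.1493 s 0.5137
lines .0018 -.1483
```

Both bars are within about 1 mm and 2° of their lines.

```bash
python3 -c "
from station import manip
print(manip.job_done())"
```

```text
the job is handed in; nothing more can be done
None
```

Job handed in: by my last top-camera check, each bar rolled to rest on its own soapstone line, about 1 mm and 2° off at most, with the tape unmoved; the judge's result was not shown.

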